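# Crib up a screen for service and click its catch shut

## Robot

A 6-joint arm with a two-finger parallel gripper is mounted at the origin on the work surface. World frame = base frame: x ahead of the robot, y to its left, z up, the work surface at z = 0. Lengths are in m, angles in rad, forces in N, time in s.
With the tool pointing down it reaches from about 0.3 to 0.875 m from the base axis. Payload 6.4 kg.
Tool frame: the origin (TCP) lies on the mounting face of the last link; the fingertips stand 173 mm ahead of it and the grasp point (between the pads) lies 155 mm ahead of it (ctrl.tip_reach is the distance from the TCP to the fingertips, in m); z points along the fingers, y is the line along which they close (so a half turn about z gives the same grasp; the last joint's range is limited). The gripper opens to 85 mm and grips with 20 to 120 N. Pads are 22 mm wide; open, the fingers measure 114 mm over their backs; the gripper's body (76 mm by 85 mm) begins 54 mm behind the grasp point. The pads swing forward as they close: fully open they stand 13 mm farther back than shut.
Start: joints at [-1.479, 0.181, 1.607, -0, 1.354, -0.206], TCP at [0.169, -0.55, 0.405] pointing down, gripper open.
Joint ranges: [-2.99, 2.99], [-0.89, 2.07], [0.3, 2.58], [-1.14, 4.28], [0, 2.63], [-3.12, 3.12]. Speed limits (rad/s): [2.57, 2.57, 3.01, 3.14, 3.14, 3.14].

## Interface

Orientations are given as a unit quaternion [w, x, y, z].
In Python, from bench import ctrl gives the robot as it stands.
- The arm moves only by the shell command python3 -m pendant 'ROWS'. ROWS is JSON, a list that holds one entry, the list of rows, each a list of 7 numbers: the opening, from 0 (shut) to 1 (fully open), then the shift along the tool's x, y, z in mm, then the turn, a rotation vector about the tool's x, y, z in rad. A call has 1 to 5 rows; each row is the pose to reach, as a shift and turn from the pose commanded when the call began, along the tool's axes at that moment; what a row does not reach only later rows make up. A row lasts 1/12 s, in which the tool goes at most 41.7 mm and 7.16 degrees, less where a joint would pass 70% of its speed; a pose out of reach is approached as far as the arm can. A call with a gripper value outside its range is refused whole. The fingers move at their own pace and stop on an object; the grip force is fixed at half the most. Time passes only in rows, so rows that repeat a pose let the fingers close. It gives the time, the measured TCP pose, the force, the opening and the grip force at its end, in the units of the state.
- ctrl.get_obs(): the state, without advancing time (a new reading comes with each control period).
- ctrl.camera(name): name is "side" or "top" or "wrist"; returns the picture (400x640x3 uint8, red, green, blue); there is no depth.
- ctrl.camera_params(name): a dict with "mtx" (3x3 intrinsics, pixels), "world_from_camera" (4x4, takes a point from camera to world coordinates); the wrist camera has in their place "tool_from_camera" (4x4, takes a point from camera to tool coordinates, whose origin is the TCP and whose axes are the flange's). Camera axes: x right, y down, z forward; pixel columns grow to the right and rows downward; lengths in m; the calibration is good to about 2 mm. A picture is of the moment at which its call begins: read the wrist's pose just before it. camera_params takes no time and is no camera call.
- ctrl.hand_in(): hands the job in; it is judged then, once.
Trained networks look in the newest picture that a camera, given by its name, has taken for a name from the list of things; names that differ only in an ending like _2 or _b are one class to them, and where a whole thing is asked for, a point or a joint stands for the part that bears it (a point fixed in the world has none). Each returns a list of dicts, best first, with "confidence" (0 to 1); they miss things now and then, are a little off and sometimes report something else, mostly with a low value. They report only what shows in the picture. A call takes as long as a camera call. They do not tell look-alikes from the thing itself.
- ctrl.boxes_of(camera, name): "point" ([column, row] as shares, 0 to 1, of the picture: columns of its width, rows of its height, amid what is visible of it).
The state is a dict: "time_s": time; "q": joint angles; "dq": joint speeds; "joint_efforts": joint torques, N m; "eef_pos": TCP position; "eef_rot": TCP orientation; "wrist_force": force on the tool from outside, world axes, zero at the start; "torque": the same for the moment, N m; "opening": opening from 0.0 (shut) to 1.0 (fully open); "grasp_force": force on a finger pad.
Only numpy, scipy, OpenCV 4.12 (cv2) and the standard library are available. Lean on these libraries where they do the work, as an engineer would, in place of code of your own. Each camera call takes 0.05 s, during which the arm holds its last target. There are 200 camera calls.

## Task

Lay the two loose wooden slats crosswise over the crib's two fixed runners, one centred on each pair of dark marks, then gently set the small screen, still face down, centred on the slats with its long side along the runners. Once the screen is down and let go, turn the catch knob clockwise until it clicks past its detent and stays there with its tongue over the screen's edge. Leave the pliers, the screwdriver and the roll of tape where they are.

Things in the scene. Friction and masses are not known exactly. Their poses are not given: they have to be found in the camera images.
- crib: Crib fixed to the bench, origin on the bench midway between its runners. Plywood base, x -70 to +130, y -95 to +95, 12 thick (mm). Two pale fixed runners along y at x = -35 and +35, 170 long, 14 wide, tops at 24; dark marks on them at y = +50 and -50. Catch post 30 across at x = 92, y = 0; the detent's sprung strut beside it at x = 116, y = 18, up to 50 high.
- mark_a (a point): Point midway between the pair of marks at the crib's y = +50 mm, at the height of the runner tops (24 mm); axes as the crib's
- mark_b (a point): The same for the pair at the crib's y = -50 mm
- crib_center (a point): Point midway between the four marks, at the height of the runner tops (24 mm); axes as the crib's
- slat_a: Loose wooden slat 120 x 20 x 12 mm (its x, y, z), lying flat on a pad 4 mm thick on the bench. Origin: centre of its underside. The two slats are alike and either may go on either pair of marks
- slat_a_mid (a point): Centre of slat_a
- slat_b: Second loose wooden slat, the same as slat_a
- slat_b_mid (a point): Centre of slat_b
- screen: Small screen lying face down on a pad 4 mm thick: a flat aluminium-backed panel 150 x 100 x 10 mm (its x, y, z), about 0.3 kg, with a black driver box on the middle of its back, 40 (x) x 36 (y) x 20 mm high, to lift it by (box top 30 mm above the face). Origin: centre of the face, its underside; z up, out of the back. Either end may go either way
- catch (a joint): Angle of the catch knob, clockwise from above (rad). 0: tongue swung aside, as at the start. 1.3: end stop, tongue along the crib's -x, over the screen's edge. The detent is a sprung hump at 0.65: let go before it, the knob springs back to 0; past it, it snaps on to 1.3. It takes up to about 0.15 N m
- catch_grip (a point): Point on the knob's upright axis, 86 mm above the bench, where its black bar grip is taken. The bar is 42 long, 14 wide, 58 to 96 mm above the bench; it and the tongue below it lie along this point's x axis
- catch_tip (a point): Tip of the steel tongue, 58 mm from the knob's axis; the tongue is 14 wide, 50 to 58 mm above the bench, which clears the back of the screen on its slats by 4 mm
- pliers: Bystander: pliers with one orange and one black handle, about 170 mm long, 18 high. Origin: underside near the handles' middle; x towards the jaws
- screwdriver: Bystander: a screwdriver lying on the bench, its x from handle to tip. Origin: its underside
- tape: Bystander: a grey roll of tape lying flat, 76 mm across, 20 high. Origin: centre of its underside
Things that resemble listed ones, but are neither listed nor needed, are in the scene too. What is shaped like the slat_a but turquoise is not meant. What is shaped like the slat_b but orange is not meant.

How it is judged:
By the outcome, as a careful person would: the job done as asked, in the order asked, and still so for the second after the job is handed in, with the robot touching nothing.
It also fails if it takes over 72 s, if anything falls off the work surface, if the arm or the gripper's body presses on something with over 40 N, if the wrist force passes 120 N, or if a joint passes its speed limit or range.

## Working session

There is one attempt and no reset: what is moved stays moved. The work goes in short steps, Python scripts to look and compute and a shell command to move; the robot and the scene stay as the last step left them, time stands still between calls to the robot, and variables do not carry over. Pictures are saved under pics/ and viewed, at most 12 in all, crops included, and the job is handed in when it is done.

```bash
ls; mkdir -p pics
cat > h.py <<'E'
import numpy as np, cv2
from bench import ctrl
from scipy.spatial.transform import Rotation as R
def pose():
    o=ctrl.get_obs(); T=np.eye(4); w,x,y,z=o["eef_rot"]; T[:3,:3]=R.from_quat([x,y,z,w]).as_matrix(); T[:3,3]=o["eef_pos"]; return T
def cam(n,T=None):
    p=ctrl.camera_params(n); K=np.array(p["mtx"])
    W=np.array(p["world_from_camera"]) if n!="wrist" else (pose() if T is None else T)@np.array(p["tool_from_camera"])
    return K,W
def px2w(n,uv,z,T=None):
    K,W=cam(n,T); uv=np.atleast_2d(uv).astype(float)
    d=(W[:3,:3]@np.linalg.inv(K)@np.c_[uv,np.ones(len(uv))].T).T
    return W[:3,3]+d*((z-W[2,3])/d[:,2])[:,None]
def w2px(n,P,T=None):
    K,W=cam(n,T); P=np.atleast_2d(P); c=(P-W[:3,3])@W[:3,:3]; q=c@K.T; return q[:,:2]/q[:,2:]
def snap(n,f):
    im=ctrl.camera(n); cv2.imwrite("pics/"+f,cv2.cvtColor(im,cv2.COLOR_RGB2BGR)); return im
E
python3 - <<'E'
from h import *
for n in("top","side"):
    snap(n,n+"0.png"); print(n,np.round(cam(n)[1],3).tolist(),cam(n)[0][0,0])
    for k in("slat_a","screen","catch_grip","catch_tip","crib","pliers","screwdriver","tape"):
        r=ctrl.boxes_of(n,k); print(k,[(np.round(np.array(d["point"])*[640,400]).tolist(),round(d["confidence"],2)) for d in r][:5])
E
```

```text
pics
top [[0.025, -0.988, 0.154, 0.392], [-1.0, -0.024, 0.01, 0.08], [-0.006, -0.154, -0.988, 1.056], [0.0, 0.0, 0.0, 1.0]] 390.91080563524343
slat_a [([228.0, 237.0], 0.73), ([216.0, 298.0], 0.61), ([225.0, 201.0], 0.59), ([292.0, 291.0], 0.58), ([166.0, 209.0], 0.57)]
screen [([475.0, 218.0], 0.97)]
catch_grip [([351.0, 170.0], 0.87)]
catch_tip [([353.0, 160.0], 0.84), ([231.0, 236.0], 0.18)]
crib [([357.0, 189.0], 0.96), ([353.0, 125.0], 0.71)]
pliers [([254.0, 129.0], 0.85)]
screwdriver [([473.0, 145.0], 0.78)]
tape [([361.0, 112.0], 0.82)]
side [[-0.927, -0.215, 0.307, 0.232], [-0.375, 0.545, -0.75, 0.864], [-0.006, -0.81, -0.586, 0.687], [0.0, 0.0, 0.0, 1.0]] 416.87334112145635
slat_a [([402.0, 272.0], 0.8), ([391.0, 344.0], 0.78), ([272.0, 302.0], 0.71), ([249.0, 373.0], 0.65), ([318.0, 306.0], 0.59)]
screen [([371.0, 153.0], 0.9), ([319.0, 208.0], 0.71)]
catch_grip [([296.0, 186.0], 0.68)]
catch_tip [([295.0, 186.0], 0.72)]
crib [([315.0, 206.0], 0.61)]
pliers [([205.0, 258.0], 0.9)]
screwdriver [([316.0, 142.0], 0.49), ([372.0, 155.0], 0.4), ([317.0, 306.0], 0.26)]
tape [([252.0, 193.0], 0.76)]
```

View pics/top0.png

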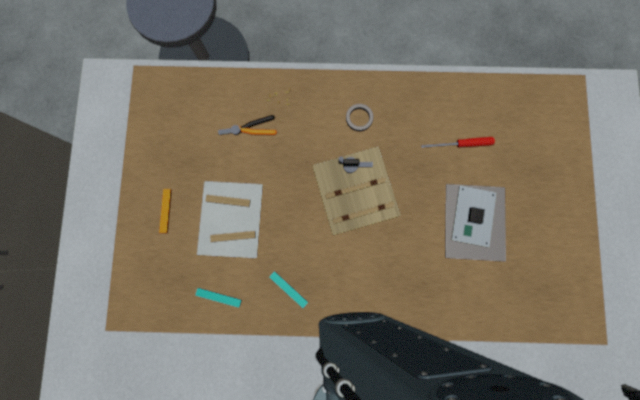

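View pics/side0.png

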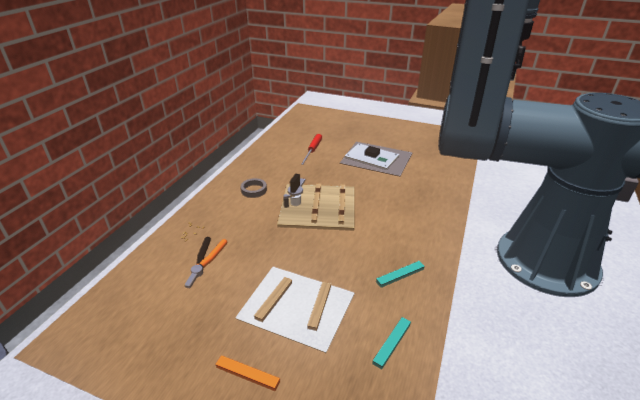

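Top view: wooden slats at (228,201) and (233,237) on the white pad. Look-alikes are turquoise at (218,298) and (289,289), and orange at (165,210). The screen is at (475,216), and the crib marks are at (338,192), (374,183), (346,217) and (382,207). The side view agrees. I choose the two wood-coloured slats on the white pad.

Run:
```python
from h import *
im=cv2.imread("pics/top0.png")
def rect(n,im,c,z,r,maskf,T=None):
    pass
print("slats",np.round(px2w("top",[[228,201],[233,237]],.016),3).tolist(), "ends",np.round(px2w("top",[[207,197.5],[250,204.5],[211,239],[256,235]],.016),3).tolist())
print("marks",np.round(px2w("top",[[338,192],[346,217],[374,183],[382,207]],.024),3).tolist())
print("knob",np.round(px2w("top",[[349,162]],.096),3).tolist())
print("screen box",np.round(px2w("top",[[476,215]],.034),3).tolist(),"corners",np.round(px2w("top",[[460,186],[497,191],[490,246],[453,241]],.014),3).tolist())
T=pose();print(np.round(T,3).tolist());print(np.round(ctrl.camera_params("wrist")["tool_from_camera"],3).tolist(),ctrl.camera_params("wrist")["mtx"])
c=[cv2.resize(im[y:y+100,x:x+130],None,fx=3,fy=3,interpolation=cv2.INTER_CUBIC) for x,y in((160,165),(300,140),(420,165))]
c.append(np.zeros_like(c[0]));cv2.imwrite("pics/crop.png",np.vstack([np.hstack(c[:2]),np.hstack(c[2:])]))
```

```text
slats [[0.537, 0.345, 0.016], [0.441, 0.325, 0.016]] ends [[0.546, 0.402, 0.016], [0.529, 0.285, 0.016], [0.435, 0.384, 0.016], [0.448, 0.265, 0.016]]
marks [[0.568, 0.049, 0.024], [0.501, 0.027, 0.024], [0.595, -0.047, 0.024], [0.53, -0.068, 0.024]]
knob [[0.633, 0.025, 0.096]]
screen box [[0.514, -0.313, 0.034]] corners [[0.594, -0.28, 0.014], [0.582, -0.38, 0.014], [0.434, -0.355, 0.014], [0.445, -0.258, 0.014]]
[[0.956, 0.293, 0.0, 0.169], [0.293, -0.956, -0.0, -0.55], [0.0, 0.0, -1.0, 0.405], [0.0, 0.0, 0.0, 1.0]]
[[-0.001, -0.961, -0.275, 0.07], [1.0, -0.001, -0.0, -0.001], [-0.0, -0.275, 0.961, 0.031], [0.0, 0.0, 0.0, 1.0]] [[284.76640759   0.         320.36528571]
 [  0.         284.76640759 202.38957021]
 [  0.           0.           1.        ]]
```

View pics/crop.png

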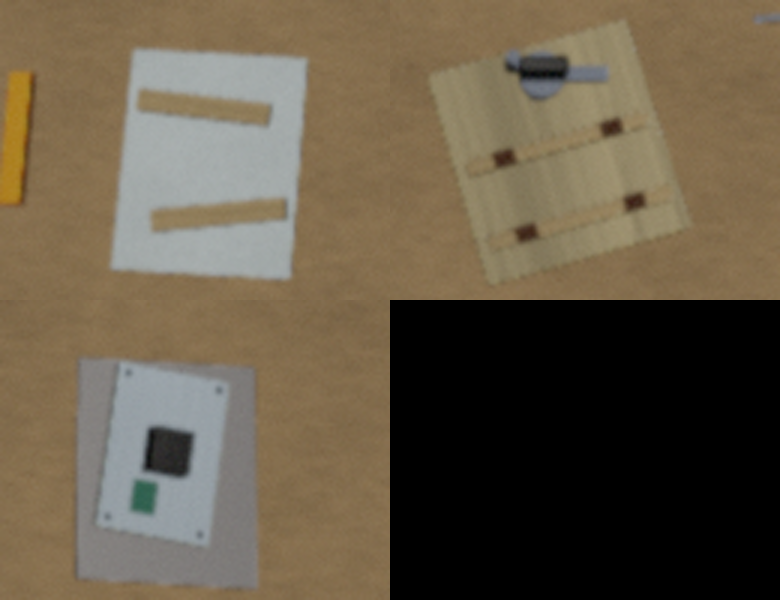

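The crop confirms it: two wood slats on the white pad, four dark marks on the crib, and the knob with its tongue pointing to image right. I'll fly over the screen, crib and slats with the wrist camera.

```bash
python3 -m pendant '[[[1,40,-12,0,0,0,0],[1,80,-25,0,0,0,0],[1,120,-38,0,0,0,0],[1,160,-50,0,0,0,0],[1,200,-62,0,0,0,0]]]'; python3 -m pendant '[[[1,40,-12,0,0,0,0],[1,80,-25,0,0,0,0],[1,120,-38,0,0,0,0],[1,160,-50,0,0,0,0],[1,160,-50,0,0,0,0]]]'
cat > look.py <<'E'
import sys
from h import *
np.set_printoptions(precision=4,suppress=True)
f=sys.argv[1]; T=pose(); np.save("pics/"+f+".npy",T); snap("wrist",f+".png"); o=ctrl.get_obs(); print("t",o["time_s"],"pos",T[:3,3],"a",np.degrees(np.arctan2(T[1,0],T[0,0])),"q",np.array(o["q"]),"F",np.array(o["wrist_force"]))
E
python3 look.py scr
```

```text
time_s: 1.32
eef_pos: [0.3421, -0.4311, 0.4049]
eef_rot: [0.0, 0.989, 0.148, 0.0]
wrist_force: [1.1, -0.6, 0.1]
opening: 0.997
grasp_force: 0.0
time_s: 1.73
eef_pos: [0.4837, -0.333, 0.4049]
eef_rot: [-0.001, 0.988, 0.151, 0.001]
wrist_force: [-0.9, -1.0, -0.2]
opening: 0.998
grasp_force: 0.0
t 1.7833 pos [ 0.4837 -0.333   0.4049] a 17.411783213078618 q [-0.8096  0.2066  1.5768  0.0008  1.358   0.4576] F [ 0.2598  0.366  -0.1819]
```

```bash
python3 -m pendant '[[[1,19,-35,0,0,0,0],[1,38,-70,0,0,0,0],[1,57,-105,0,0,0,0],[1,76,-140,0,0,0,0],[1,95,-175,0,0,0,0]]]' >/dev/null; python3 -m pendant '[[[1,19,-35,0,0,0,0],[1,38,-70,0,0,0,0],[1,55,-100,0,0,0,0],[1,62,-115,0,0,0,0],[1,62,-115,0,0,0,0]]]'>/dev/null; python3 look.py crib
python3 -m pendant '[[[1,5,-38,0,0,0,0],[1,10,-76,0,0,0,0],[1,15,-114,0,0,0,0],[1,20,-152,0,0,0,0],[1,25,-190,0,0,0,0]]]' >/dev/null; python3 -m pendant '[[[1,5,-38,0,0,0,0],[1,10,-76,0,0,0,0],[1,15,-114,0,0,0,0],[1,20,-152,0,0,0,0],[1,20,-152,0,0,0,0]]]'>/dev/null; python3 look.py slat
python3 - <<'E'
import cv2,numpy as np
a=[cv2.imread(f"pics/{n}.png") for n in("scr","crib","slat")]
a.append(a[0]*0);m=np.vstack([np.hstack(a[:2]),np.hstack(a[2:])])
cv2.imwrite("pics/m1.png",cv2.resize(m,(800,500),interpolation=cv2.INTER_AREA))
E
```

```text
t 2.6667 pos [ 0.544  -0.012   0.4048] a 17.2384639392921 q [-0.2432  0.1121  1.6848 -0.0004  1.3448  1.0277] F [ 0.21   -0.526  -0.1456]
t 3.55 pos [0.486  0.3292 0.4048] a 17.229242325183264 q [ 0.3892  0.2059  1.5779 -0.0002  1.3579  1.6597] F [ 0.0745 -0.5436  0.0376]
```

View pics/m1.png

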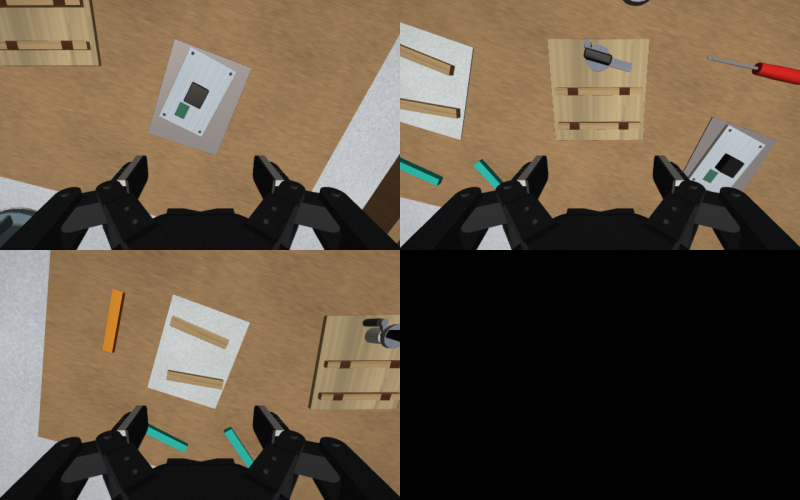

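The wrist views show the screen with its black box at full-frame (314,152), marks near (274,146), (357,146), (278,202) and (358,202), and wood slats at (320,131) and (312,208).

```bash
cat > seg.py <<'E'
from h import *
np.set_printoptions(precision=4,suppress=True)
def blob(f,mask,seed,z,name,rect=True):
    T=np.load(f"pics/{f}.npy"); n,l,s,c=cv2.connectedComponentsWithStats(mask.astype(np.uint8))
    ys,xs=np.nonzero(mask); i=np.argmin((xs-seed[0])**2+(ys-seed[1])**2); k=l[ys[i],xs[i]]
    yy,xx=np.nonzero(l==k); W=px2w("wrist",np.c_[xx,yy],z,T)[:,:2]
    (cx,cy),(w,h),a=cv2.minAreaRect((W*1e3).astype(np.float32))
    B=cv2.boxPoints(((cx,cy),(w,h),a)); e=B[1]-B[0] if np.linalg.norm(B[1]-B[0])>np.linalg.norm(B[2]-B[1]) else B[2]-B[1]
    print(name,"rect c",np.array([cx,cy]),"size",sorted([round(w,1),round(h,1)]),"long dir",round(np.degrees(np.arctan2(e[1],e[0]))%180,2),"centroid",W.mean(0)*1e3,"px",np.c_[xx,yy].mean(0))
    return np.array([cx,cy])
def hsv(f): return cv2.cvtColor(cv2.imread(f"pics/{f}.png"),cv2.COLOR_BGR2HSV).astype(int)
E
python3 - <<'E'
from seg import *
H=hsv("slat"); print(H[131,320],H[208,312],H[170,318])
m=(H[...,1]>70)&(H[...,2]>115)
blob("slat",m,(320,131),.016,"s1");blob("slat",m,(312,208),.016,"s2")
H=hsv("crib");print(H[146,274],H[146,310],H[202,278])
m=(H[...,2]<95)
P=[blob("crib",m,s,.024,"mark") for s in((274,146),(357,146),(278,202),(358,202))]
P=np.array(P);print("centre",P.mean(0),"yaw x",np.degrees(np.arctan2(*((P[0]+P[1]-P[2]-P[3])[::-1]))),"yaw y",np.degrees(np.arctan2(*((P[0]+P[2]-P[1]-P[3])[::-1]))), "sp",np.linalg.norm(P[0]-P[1]),np.linalg.norm(P[2]-P[0]))
print(H[90,310],H[90,318])
H=hsv("scr");print(H[152,314],H[110,310],H[200,260])
blob("scr",(H[...,1]<60)&(H[...,2]>165),(290,130),.014,"screen");blob("scr",H[...,2]<80,(314,152),.034,"box")
print(H[110:240:10,300])
E
```

```text
[ 17 106 161] [ 17 107 157] [ 83   5 203]
s1 rect c [539.6312 349.3865] size [19.7, 118.9] long dir 84.44 centroid [539.7411 350.465 ] px [317.7506 131.7775]
s2 rect c [444.2328 329.9908] size [19.4, 118.7] long dir 96.81 centroid [444.2718 330.3296] px [311.2494 207.9263]
[ 10 158  71] [ 18 105 180] [ 10 148  74]
mark rect c [567.9013  52.0635] size [13.1, 18.7] long dir 107.19 centroid [567.3317  52.1511] px [276.2701 145.954 ]
mark rect c [597.3417 -43.0773] size [13.1, 19.2] long dir 107.19 centroid [597.5126 -43.2198] px [358.9563 145.4153]
mark rect c [502.7724  26.6294] size [15.9, 72.4] long dir 107.2 centroid [503.7126  30.6635] px [279.8673 199.4425]
mark rect c [530.842  -64.0021] size [13.3, 18.3] long dir 107.2 centroid [530.8475 -63.9528] px [357. 201.]
centre [549.7143  -7.0966] yaw x 19.401967941168678 yaw y 107.20107884255151 sp 99.59164426672827 69.91898480019357
[10 23 67] [13 23 78]
[12 19 67] [103  20 200] [ 11  19 147]
screen rect c [ 521.6368 -299.4196] size [130.4, 158.5] long dir 170.32 centroid [ 528.6627 -308.8111] px [313.4069 137.46  ]
box rect c [ 515.0245 -314.0348] size [35.1, 39.5] long dir 170.48 centroid [ 515.169  -313.9118] px [313.7171 152.1624]
[[105  20 201]
 [103  21 196]
 [104  22 197]
 [102  20 196]
 [ 12  19  66]
 [ 12  20  63]
 [ 78 120 104]
 [104  19 197]
 [104  22 201]
 [103  21 195]
 [  8  19 149]
 [ 11  19 144]
 [  9  18 143]]
```

```bash
cat > go.py <<'E'
# usage: go.py x y z(mm) a(deg): remaining shift in tool axes (mm) and turn (rad)
import sys
from h import *
np.set_printoptions(precision=4,suppress=True)
x,y,z,a=map(float,sys.argv[1:5]); T=pose(); o=ctrl.get_obs()
G=R.from_euler("z",a,degrees=True)*R.from_euler("x",180,degrees=True)
print("t",round(o["time_s"],2),"pos",T[:3,3]*1e3,"F",np.array(o["wrist_force"]),"open",round(o["opening"],3),"grip",round(o["grasp_force"],1))
print("shift",T[:3,:3].T@(np.array([x,y,z])-T[:3,3]*1e3),"turn",(R.from_matrix(T[:3,:3]).inv()*G).as_rotvec())
E
python3 -m pendant '[[[0.6,12,-1,30,0,0,-0.12],[0.6,24,-2,60,0,0,-0.24],[0.6,36,-3,90,0,0,-0.36],[0.6,48,-4,120,0,0,-0.48],[0.6,57,-4,150,0,0,-0.6]]]' >/dev/null; python3 -m pendant '[[[0.6,0,0,10,0,0,-0.12],[0.6,0,0,20,0,0,-0.24],[0.6,0,0,30,0,0,-0.36],[0.6,0,0,30,0,0,-0.48],[0.6,0,0,30,0,0,-0.573]]]'>/dev/null;  python3 -m pendant '[[[0.6,0,0,0,0,0,0]]]'>/dev/null; python3 go.py 539.6 349.8 179 84.44; python3 look.py s1pick
```

```text
t 4.47 pos [541.4491 343.5694 224.2727] F [-0.3489  0.5058  0.0539] open 0.602 grip 0.0
shift [ 6.0677 -2.4407 45.2668] turn [-0.0004  0.0011 -0.0026]
t 4.5167 pos [0.5414 0.3436 0.2243] a 84.2908316388807 q [ 0.3814  0.5269  1.5449 -0.0008  1.0702  0.4864] F [-0.0558 -0.6452  0.5575]
```

View pics/s1pick.png

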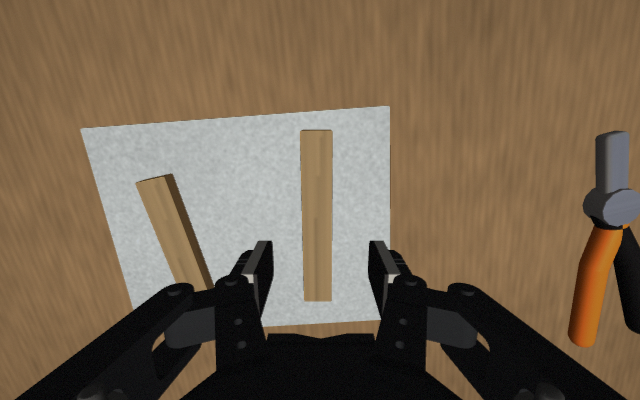

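The view shows the slat upright between the fingers (columns 300–332, rows 130–300). I'll re-measure it from here.

Run:
```python
from seg import *
H=hsv("s1pick")
m=(H[...,1]>70)&(H[...,2]>100); print(H[134,316],H[200,316],H[298,318],H[290,302])
blob("s1pick",m,(316,200),.016,"s1")
```

```text
[ 18 107 158] [ 18 105 148] [ 17 108 144] [ 75   6 184]
s1 rect c [539.2583 349.6776] size [19.5, 118.8] long dir 84.84 centroid [539.9307 354.6847] px [316.4898 212.7244]
```

```bash
python3 -m pendant '[[[0.6,6,-2,15,0,0,-0.006],[0.6,6,-2,30,0,0,-0.006],[0.6,6,-2,38,0,0,-0.006],[0.6,6,-2,43,0,0,-0.006],[0.6,6,-2,46,0,0,-0.006]]]'; python3 -m pendant '[[[0.1,0,0,0,0,0,0],[0.1,0,0,0,0,0,0],[0.1,0,0,0,0,0,0],[0.1,0,0,0,0,0,0],[0.1,0,0,0,0,0,0]]]'; python3 go.py 539.4 349.7 179 84.6
```

```text
time_s: 4.93
eef_pos: [0.5385, 0.3518, 0.1773]
eef_rot: [-0.0, 0.74, 0.673, -0.001]
wrist_force: [-0.7, 0.9, 0.4]
opening: 0.601
grasp_force: 0.0
time_s: 5.35
eef_pos: [0.5391, 0.3528, 0.1795]
eef_rot: [0.0, 0.74, 0.673, 0.001]
wrist_force: [0.5, 0.5, 2.0]
opening: 0.213
grasp_force: 61.4
t 5.35 pos [539.0566 352.7763 179.5093] F [0.5288 0.4562 2.0422] open 0.213 grip 61.4
shift [-3.0309  0.6297  0.5081] turn [ 0.0013 -0.0007  0.0003]
```

```bash
python3 -m pendant '[[[0.1,0,0,-15,0,0,0],[0.1,0,0,-45,0,0,0],[0.1,-15,0,-80,0,0,0],[0.1,-45,5,-105,0,0,0],[0.1,-80,10,-110,0,0,0]]]'; python3 -m pendant '[[[0.1,-40,7,0,0,0,0.1],[0.1,-80,14,0,0,0,0.22],[0.1,-120,20,0,0,0,0.34],[0.1,-160,27,0,0,0,0.46],[0.1,-200,34,0,0,0,0.58]]]' >/dev/null; python3 -m pendant '[[[0.1,0,0,0,0,0,0.12],[0.1,0,0,0,0,0,0.24],[0.1,0,0,0,0,0,0.36],[0.1,0,0,0,0,0,0.48],[0.1,0,0,0,0,0,0.596]]]' >/dev/null; python3 -m pendant '[[[0.1,0,0,0,0,0,0]]]' ; python3 go.py 567 -52.7 200 17.2
```

```text
time_s: 5.77
eef_pos: [0.5426, 0.2732, 0.2957]
eef_rot: [0.002, 0.738, 0.674, 0.005]
wrist_force: [1.4, 0.1, 0.2]
opening: 0.207
grasp_force: 61.1
time_s: 6.68
eef_pos: [0.5563, 0.0696, 0.2899]
eef_rot: [0.0, 0.989, 0.148, 0.001]
wrist_force: [0.5, 0.1, -1.2]
opening: 0.213
grasp_force: 61.1
t 6.68 pos [556.2889  69.6266 289.8589] F [ 0.5406  0.0822 -1.1909] open 0.213 grip 61.1
shift [-25.6022 120.0813  89.8785] turn [ 0.0004 -0.001  -0.0036]
```

```bash
python3 -m pendant '[[[0.1,-8,36,0,0,0,0],[0.1,-16,76,0,0,0,0],[0.1,-24,110,10,0,0,0],[0.1,-26,120,40,0,0,-0.003],[0.1,-26,120,68,0,0,-0.003]]]' >/dev/null; python3 -m pendant '[[[0.1,0,0,0,0,0,0],[0.1,0,0,0,0,0,0]]]' >/dev/null; python3 go.py 567 -52.7 200 17.2; python3 look.py s1over
python3 - <<'E'
from seg import *
im=cv2.imread("pics/s1over.png"); cv2.imwrite("pics/c.png",im)
E
```

```text
t 7.27 pos [566.172  -52.4264 219.9225] F [ 0.0648 -0.3616  0.5027] open 0.214 grip 61.1
shift [ 0.7689  0.5557 19.919 ] turn [-0.0023  0.0031  0.0057]
t 7.3167 pos [ 0.5662 -0.0524  0.2199] a 17.526140977885447 q [-0.3004  0.3998  1.742   0.0001  1.0001  0.9644] F [-0.0986 -0.5141  0.3463]
```

View pics/s1over.png

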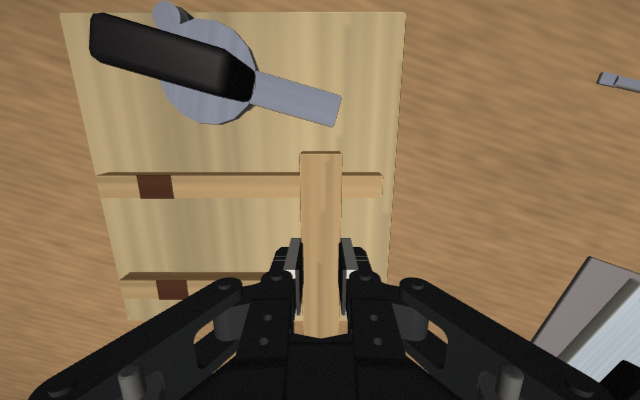

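The slat hangs over the right-hand marks, which it hides. The left marks show at (155,187) and (172,289). I'll cross-check numerically.

Run:
```python
from seg import *
T=np.load("pics/s1over.npy"); H=hsv("s1over")
m=(H[...,0]<14)&(H[...,2]<110)&(H[...,1]>110)
blob("s1over",m,(155,187),.024,"mark xp ya (exp 567.9 52.3)")
ux=np.array([.9553,.2957]);uy=np.array([-.2957,.9553]);c=np.array([549.3,-5.8])
W=px2w("wrist",[[302,152],[341,152],[320,152]],.0564,T)[:,:2]*1e3-c; print("slat far end in crib",W@np.c_[ux,uy])
W=px2w("wrist",[[383,185]],.024,T)[:,:2]*1e3-c; print("runner end (y -85)",W@np.c_[ux,uy])
for y in(200,240): 
  r=[x for x in range(290,352) if H[y,x,1]>80 and H[y,x,2]>150 ]; print(y,r[0],r[-1],H[y,296],H[y,320])
```

```text
mark xp ya (exp 567.9 52.3) rect c [566.8516  52.2749] size [14.0, 19.8] long dir 107.51 centroid [567.0966  52.277 ] px [154.8346 186.2   ]
slat far end in crib [[ 58.2544 -39.6107]
 [ 58.3464 -57.5918]
 [ 58.2969 -47.9109]]
runner end (y -85) [[ 35.6586 -85.2251]]
200 290 351 [ 20  85 197] [ 17 106 183]
240 302 339 [25 19 82] [ 18 103 175]
```

```bash
python3 -m pendant '[[[0.1,1,1,8,0,0,0.005],[0.1,1,1,14,0,0,0.005],[0.1,1,1,17,0,0,0.005],[0.1,1,1,19,0,0,0.005],[0.1,1,1,20.5,0,0,0.005]]]'; python3 -m pendant '[[[0.1,0,0,0,0,0,0],[0.5,0,0,0,0,0,0],[0.5,0,0,0,0,0,0],[0.5,0,0,0,0,0,0],[0.5,0,0,0,0,0,0]]]';python3 go.py 567 -52.7 200 17.2
```

```text
time_s: 7.73
eef_pos: [0.5683, -0.053, 0.2002]
eef_rot: [0.0, 0.989, 0.149, 0.0]
wrist_force: [-0.2, -0.6, 0.1]
opening: 0.208
grasp_force: 61.1
time_s: 8.15
eef_pos: [0.5683, -0.0533, 0.2004]
eef_rot: [0.0, 0.989, 0.149, 0.0]
wrist_force: [0.7, -0.0, -0.3]
opening: 0.499
grasp_force: 0.0
t 8.15 pos [568.3242 -53.3477 200.3967] F [ 0.6532 -0.0173 -0.3304] open 0.499 grip 0.0
shift [-1.075  -1.0089  0.3962] turn [ 0.0002 -0.0003 -0.0014]
```

```bash
python3 -m pendant '[[[0.5,0,0,-20,0,0,0],[0.6,0,0,-55,0,0,0],[0.6,0,-30,-90,0,0,0],[0.6,0,-60,-110,0,0,0],[0.6,0,-60,-110,0,0,0]]]'>/dev/null; python3 look.py s1down
python3 - <<'E'
from seg import *
H=hsv("s1down"); T=np.load("pics/s1down.npy"); print(w2px("wrist",[.5641,-.0536,.036],T))
m=(H[...,1]>85)&(H[...,2]>150)&(H[...,1]>98); cv2.imwrite("pics/d.png",np.vstack([cv2.imread("pics/s1down.png")[:, :, :],]))
E
```

```text
t 8.6167 pos [0.5511 0.0074 0.3157] a 17.260034372151562 q [-0.2049  0.2264  1.7499  0.0005  1.1595  1.0638] F [ 0.8642 -1.1786  0.1414]
[[388.4568 209.3917]]
```

View pics/s1down.png

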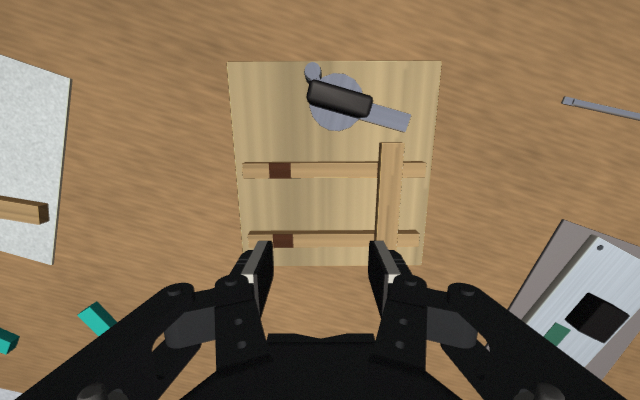

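```bash
python3 -m pendant '[[[0.6,0,-40,0,0,0,-0.1],[0.6,0,-80,0,0,0,-0.22],[0.6,-2,-120,0,0,0,-0.34],[0.6,-3,-160,0,0,0,-0.46],[0.6,-4,-200,0,0,0,-0.58]]]'>/dev/null; python3 -m pendant '[[[0.6,0,0,0,0,0,-0.12],[0.6,0,0,0,0,0,-0.24],[0.6,0,0,0,0,0,-0.36],[0.6,0,0,0,0,0,-0.48],[0.6,0,0,0,0,0,-0.6]]]'>/dev/null; python3 -m pendant '[[[0.6,0,0,0,0,0,-0.12],[0.6,0,0,0,0,0,-0.209],[0.6,0,0,0,0,0,-0.209],[0.6,0,0,0,0,0,-0.209]]]'>/dev/null; python3 go.py 444.2 330.1 179 96.8
```

```text
t 9.78 pos [487.9423 193.4327 309.1782] F [-0.0948 -0.3178 -0.3089] open 0.597 grip 0.0
shift [140.7815 -27.7654 130.182 ] turn [-0.0015  0.0003 -0.005 ]
```

Slat 1 lies across both runners with its far end at (391,143), and both marks are covered. Next, slat 2.

```bash
python3 -m pendant '[[[0.6,36,-7,5,0,0,0],[0.6,72,-14,15,0,0,0],[0.6,108,-21,35,0,0,0],[0.6,135,-28,55,0,0,0],[0.6,141,-28,80,0,0,-0.004]]]'>/dev/null; python3 -m pendant '[[[0.6,0,0,0,0,0,0],[0.6,0,0,0,0,0,0]]]'>/dev/null; python3 go.py 444.2 330.1 179 96.8; python3 look.py s2pick
python3 - <<'E'
from seg import *
H=hsv("s2pick");T=np.load("pics/s2pick.npy"); p=w2px("wrist",[.4442,.33,.016],T)[0]; print(p)
blob("s2pick",(H[...,1]>70)&(H[...,2]>100),(p[0],p[1]-40),.016,"s2")
H=hsv("s1down");T=np.load("pics/s1down.npy")
# slat 1 edges in rows, at top height 36
ux=np.array([.9553,.2957]);uy=np.array([-.2957,.9553]);c=np.array([549.3,-5.8])
for y in(150,155,195,205,215):
    s=H[y,365:420,2]; g=np.diff(s); print(y,s[5:40].tolist())
print((px2w("wrist",[[380.5,143],[403,143],[391,143]],.036,T)[:,:2]*1e3-c)@np.c_[ux,uy])
E
```

```text
t 10.37 pos [442.8006 330.5058 228.5274] F [0.3949 0.9096 0.5218] open 0.598 grip 0.0
shift [-0.4897  1.5382 49.5225] turn [-0.004   0.0016  0.0015]
t 10.4167 pos [0.4428 0.3305 0.2285] a 96.8861706815885 q [ 0.4254  0.3561  1.7819 -0.0004  1.0047  0.3061] F [ 0.4656 -1.0136  0.5607]
[323.2923 229.0954]
s2 rect c [444.5689 314.6409] size [89.7, 149.8] long dir 96.35 centroid [444.9816 301.9962] px [319.7043 261.9308]
150 [193, 195, 197, 198, 200, 201, 201, 201, 190, 68, 76, 132, 181, 178, 178, 176, 178, 182, 183, 182, 184, 182, 184, 187, 187, 176, 170, 169, 171, 175, 179, 185, 184, 183, 183]
155 [192, 196, 197, 197, 200, 201, 201, 198, 157, 67, 93, 181, 180, 177, 175, 178, 180, 181, 182, 182, 183, 182, 185, 185, 183, 175, 168, 171, 172, 178, 184, 185, 186, 192, 187]
195 [197, 199, 199, 202, 203, 197, 129, 67, 91, 192, 178, 177, 175, 180, 184, 184, 185, 183, 177, 175, 173, 174, 174, 176, 176, 178, 183, 188, 188, 188, 187, 189, 190, 191, 191]
205 [197, 197, 202, 201, 205, 193, 69, 79, 141, 180, 176, 175, 177, 182, 185, 186, 181, 174, 167, 170, 172, 174, 176, 178, 179, 182, 187, 190, 188, 187, 190, 191, 190, 191, 191]
215 [197, 201, 202, 203, 197, 124, 65, 90, 180, 177, 175, 175, 181, 185, 185, 184, 173, 163, 165, 169, 174, 177, 178, 178, 180, 185, 189, 187, 187, 184, 190, 190, 191, 189, 190]
[[ 60.0125 -40.4147]
 [ 60.013  -59.7829]
 [ 60.0127 -49.4521]]
```

```bash
python3 -m pendant '[[[0.6,0,1,15,0,0,0],[0.6,0,1,32,0,0,0],[0.6,0,1,42,0,0,0],[0.6,0,1,47,0,0,0],[0.6,0,1,49.5,0,0,0]]]'>/dev/null; python3 -m pendant '[[[0.6,0,0,0,0,0,0],[0.1,0,0,0,0,0,0],[0.1,0,0,0,0,0,0],[0.1,0,0,0,0,0,0],[0.1,0,0,0,0,0,0]]]'; python3 go.py 444.2 330.1 179 96.8
```

```text
time_s: 11.25
eef_pos: [0.4451, 0.3312, 0.1818]
eef_rot: [0.0, 0.663, 0.749, 0.001]
wrist_force: [-0.4, -0.9, 5.3]
opening: 0.208
grasp_force: 59.9
t 11.25 pos [445.1245 331.1812 181.799 ] F [-0.3798 -0.9168  5.3236] open 0.208 grip 59.9
shift [-0.9629 -1.0535  2.7967] turn [ 0.0018 -0.0005  0.0024]
```

```bash
python3 -m pendant '[[[0.1,0,0,-15,0,0,0],[0.1,0,0,-45,0,0,0],[0.1,-15,3,-80,0,0,0.05],[0.1,-45,9,-105,0,0,0.12],[0.1,-80,15,-110,0,0,0.24]]]'>/dev/null; python3 -m pendant '[[[0.1,-40,0,0,0,0,0.1],[0.1,-78,0,0,0,0,0.22],[0.1,-110,0,0,0,0,0.34],[0.1,-130,0,0,0,0,0.46],[0.1,-130,0,0,0,0,0.58]]]' >/dev/null; python3 -m pendant '[[[0.1,0,0,0,0,0,0.12],[0.1,0,0,0,0,0,0.24],[0.1,0,0,0,0,0,0.36],[0.1,0,0,0,0,0,0.48],[0.1,0,0,0,0,0,0.57]]]' >/dev/null; python3 -m pendant '[[[0.1,0,0,0,0,0,0]]]' ; python3 go.py 536.7 41.6 222 17.2
```

```text
time_s: 12.58
eef_pos: [0.4536, 0.1243, 0.2909]
eef_rot: [-0.0, 0.989, 0.149, 0.0]
wrist_force: [0.3, 0.4, 0.3]
opening: 0.212
grasp_force: 59.3
t 12.58 pos [453.6348 124.2601 290.8515] F [0.2504 0.3805 0.3471] open 0.212 grip 59.3
shift [ 55.0478 103.4407  68.8682] turn [ 0.     -0.0003 -0.0015]
```

```bash
python3 -m pendant '[[[0.1,17,34,0,0,0,0],[0.1,34,68,0,0,0,0],[0.1,50,95,10,0,0,0],[0.1,55,103,40,0,0,-0.002],[0.1,55,103,68,0,0,-0.002]]]' >/dev/null; python3 -m pendant '[[[0.1,0,0,0,0,0,0],[0.1,0,0,0,0,0,0]]]' >/dev/null; python3 go.py 536.7 41.6 202 17.2; python3 look.py s2over
python3 - <<'E'
from seg import *
T=np.load("pics/s2over.npy"); H=hsv("s2over")
ux=np.array([.9553,.2957]);uy=np.array([-.2957,.9553]);c=np.array([549.3,-5.8])
zt=T[2,3]-.1818+.016; print(zt)
exp=lambda x,y,z:w2px("wrist",[*((c+x*ux+y*uy)/1e3),z],T)[0]
p=exp(60,50,zt);print("exp end",p)
for dy in(-40,0):
  pass
y=int(p[1])+20; print(H[y,290:352,2].tolist()); x=int(p[0]); print(y,H[int(p[1])-12:int(p[1])+12,x,2].tolist(), int(p[1])-12)
print("exp edges",exp(50,60,zt),exp(50,40,zt))
q=exp(60,-40,.036);print("slat1 end left corner exp",q);
E
```

```text
t 13.17 pos [535.7736  42.3402 221.2875] F [ 0.4555 -0.2374 -0.1801] open 0.211 grip 59.3
shift [ 0.7449  1.0263 19.2823] turn [-0.0021  0.0044  0.0053]
t 13.2167 pos [0.5358 0.0423 0.2213] a 17.506411386969486 q [-0.1417  0.3401  1.8226  0.0001  0.9801  1.1235] F [ 0.4287 -0.0258  0.099 ]
0.05548752955748705
exp end [323.4057 145.1498]
[190, 190, 188, 186, 184, 183, 180, 178, 178, 175, 166, 184, 182, 181, 182, 178, 178, 179, 180, 183, 186, 184, 185, 187, 186, 186, 185, 185, 186, 185, 189, 189, 190, 191, 184, 181, 176, 171, 172, 173, 173, 173, 177, 180, 183, 187, 188, 189, 187, 188, 186, 171, 160, 161, 162, 163, 162, 162, 164, 166, 166, 167]
165 [167, 167, 166, 166, 165, 167, 165, 167, 165, 166, 165, 167, 161, 115, 115, 177, 192, 193, 192, 192, 192, 195, 192, 192] 133
exp edges [302.2149 166.4254] [344.2821 166.6289]
slat1 end left corner exp [492.5555 142.7951]
```

View pics/s2over.png

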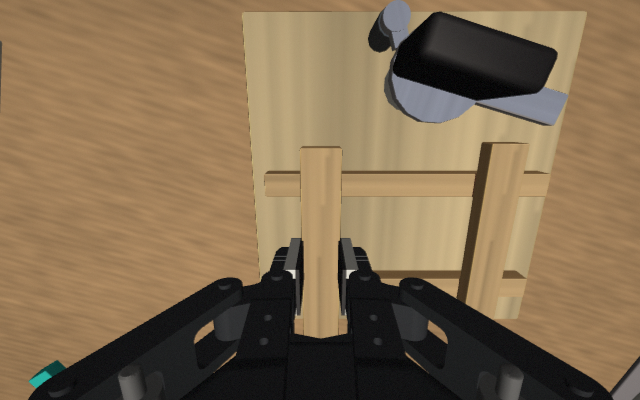

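Slat 2 hangs at columns 301–341 with its end at row 147. That is within about 1 mm of the expected position, and slat 1 is at (505,143). Lowering with a 1 mm correction in x and y.

```bash
python3 -m pendant '[[[0.1,1,1,8,0,0,0.005],[0.1,1,1,14,0,0,0.005],[0.1,1,1,17,0,0,0.005],[0.1,1,1,19,0,0,0.005],[0.1,1,1,19.5,0,0,0.005]]]'; python3 -m pendant '[[[0.1,0,0,0,0,0,0],[0.5,0,0,0,0,0,0],[0.5,0,0,0,0,0,0],[0.5,0,0,0,0,0,0],[0.5,0,0,0,0,0,0]]]'; python3 -m pendant '[[[0.5,0,0,-20,0,0,0],[0.7,0,0,-55,0,0,0],[0.7,0,30,-90,0,0,0],[0.7,0,50,-120,0,0,0],[0.7,0,50,-120,0,0,0]]]'>/dev/null; python3 look.py s2down;  python3 - <<'E'
from seg import *
T=np.load("pics/s2down.npy"); H=hsv("s2down")
ux=np.array([.9553,.2957]);uy=np.array([-.2957,.9553]);c=np.array([549.3,-5.8])
exp=lambda x,y,z:w2px("wrist",[*((c+x*ux+y*uy)/1e3),z],T)[0]
for y in(50,-50):
  a,b=exp(50,y+10,.036),exp(50,y-10,.036);e=exp(60,y,.036);print("exp",a,b,"end",e)
  r=int(a[1]);print(int(a[0])-10,H[r,int(a[0])-10:int(b[0])+10,2].tolist(),int(e[1])-8,H[int(e[1])-8:int(e[1])+8,int(e[0]),2].tolist())
  f=exp(20,y+10,.036),exp(20,y-10,.036); r=int(f[0][1]); print("exp lower",f,H[r,int(f[0][0])-10:int(f[1][0])+10,2].tolist())
E
python3 go.py 515 -314 250 -9.5
```

```text
time_s: 13.63
eef_pos: [0.538, 0.0418, 0.2031]
eef_rot: [-0.0, 0.989, 0.149, -0.0]
wrist_force: [-0.2, 0.9, 0.4]
opening: 0.213
grasp_force: 59.3
time_s: 14.05
eef_pos: [0.5382, 0.0416, 0.2034]
eef_rot: [0.0, 0.989, 0.149, 0.0]
wrist_force: [0.1, 0.3, 0.2]
opening: 0.503
grasp_force: 0.0
t 14.5167 pos [ 0.5563 -0.0095  0.3311] a 17.01744193989464 q [-0.2286  0.2152  1.7307 -0.0003  1.186   1.0458] F [-0.301  -0.2685 -0.699 ]
exp [247.1246 154.1926] [268.8721 154.0849] end [257.3221 143.0693]
237 [175, 180, 180, 182, 183, 183, 184, 182, 179, 175, 170, 138, 179, 177, 174, 175, 179, 179, 181, 180, 180, 182, 185, 186, 178, 167, 167, 170, 174, 181, 184, 184, 171, 61, 80, 139, 157, 156, 156, 157, 158] 135 [169, 169, 168, 169, 169, 164, 114, 180, 181, 181, 181, 181, 180, 181, 180, 180]
exp lower (array([249.4016, 186.1095]), array([270.5105, 185.9885])) [172, 174, 177, 178, 181, 181, 182, 182, 180, 176, 174, 173, 179, 175, 172, 175, 183, 182, 183, 181, 178, 175, 172, 171, 171, 174, 175, 176, 181, 187, 186, 185, 173, 75, 118, 160, 159, 156, 158, 157, 159]
exp [355.6318 153.6552] [377.2644 153.5481] end [366.8738 142.5563]
345 [195, 192, 193, 193, 194, 196, 199, 198, 195, 157, 84, 152, 178, 175, 175, 176, 179, 180, 182, 181, 180, 182, 185, 184, 175, 168, 170, 169, 176, 183, 183, 184, 187, 183, 186, 186, 188, 189, 187, 184, 185, 183] 134 [187, 188, 187, 188, 188, 189, 188, 183, 130, 190, 182, 182, 182, 181, 182, 182]
exp lower (array([354.7291, 185.5058]), array([375.7297, 185.3854])) [197, 196, 192, 192, 194, 195, 196, 198, 200, 190, 78, 138, 178, 175, 172, 178, 183, 182, 184, 181, 178, 175, 169, 170, 172, 174, 176, 177, 183, 187, 186, 178, 147, 187, 189, 188, 189, 191, 188, 186, 185]
t 14.52 pos [554.9512  -8.2144 327.9195] F [-0.301  -0.2685 -0.699 ] open 0.699 grip 0.0
shift [-128.2003  280.3663   78.3058] turn [ 0.0031 -0.0092  0.4623]
```

Both slats are within about 1 mm of their marks. Now the screen.

```bash
python3 -m pendant '[[[0.8,-15,34,0,0,0,-0.08],[0.8,-30,68,0,0,0,-0.2],[0.8,-45,102,0,0,0,-0.32],[0.8,-60,136,0,0,0,-0.44],[0.8,-75,170,0,0,0,-0.56]]]'>/dev/null;  python3 -m pendant '[[[0.8,0,0,0,0,0,-0.12],[0.8,0,0,0,0,0,-0.24],[0.8,0,0,0,0,0,-0.36],[0.8,0,0,0,0,0,-0.48],[0.8,0,0,0,0,0,-0.545]]]'>/dev/null; python3 -m pendant '[[[0.8,0,0,0,0,0,0]]]'>/dev/null; python3 go.py 515 -314 260 80.5
```

```text
t 15.43 pos [ 530.9769 -188.6889  321.7865] F [ 0.1943  0.0061 -0.1634] open 0.802 grip 0.0
shift [-126.2749    5.5817   61.6376] turn [-0.0022 -0.0011 -0.0041]
```

```bash
python3 -m pendant '[[[0.7,-35,2,15,0,0,0],[0.7,-70,4,30,0,0,0],[0.7,-105,5,45,0,0,0],[0.7,-126,6,62,0,0,-0.004],[0.7,-126,6,62,0,0,-0.004]]]'>/dev/null; python3 -m pendant '[[[0.7,0,0,0,0,0,0],[0.7,0,0,0,0,0,0]]]'>/dev/null; python3 go.py 515 -314 188 80.5;python3 look.py scpick
python3 - <<'E'
from seg import *
H=hsv("scpick");T=np.load("pics/scpick.npy"); p=w2px("wrist",[.515,-.314,.034],T)[0]; print(p)
blob("scpick",(H[...,2]<85)&(np.arange(400)[:,None]<285)&(abs(np.arange(640)[None]-p[0])<55),p,.034,"box")
E
```

```text
t 16.02 pos [ 515.6469 -313.7212  260.6726] F [1.281  0.6407 0.1766] open 0.708 grip 0.0
shift [-0.4701 -0.5127 72.6727] turn [-0.0011 -0.0012 -0.0039]
t 16.0667 pos [ 0.5156 -0.3137  0.2607] a 80.27645050449095 q [-0.7424  0.4042  1.6371  0.0004  1.1006 -0.574 ] F [0.5013 0.3342 0.04  ]
[319.9484 222.4891]
box rect c [ 514.3445 -311.6497] size [38.5, 39.2] long dir 170.23 centroid [ 514.4137 -311.2811] px [318.5195 218.9337]
```

View pics/scpick.png

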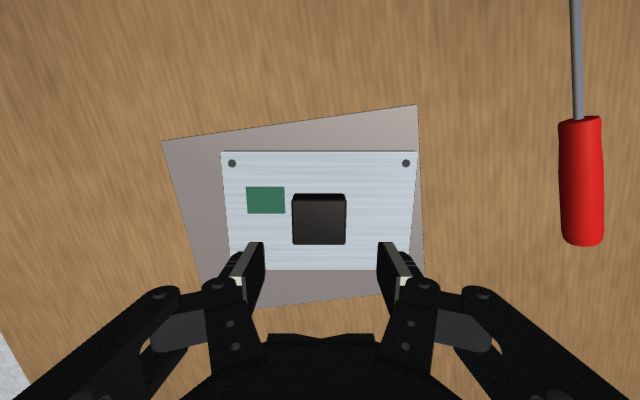

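The box sits between the fingers at (319,220), the screen spans columns 221–417, and the screwdriver is well clear on the right. I'll go down and grip.

```bash
python3 -m pendant '[[[0.7,0,-1,25,0,0,-0.004],[0.7,0,-1,45,0,0,-0.004],[0.7,0,-1,60,0,0,-0.004],[0.7,0,-1,68,0,0,-0.004],[0.7,0,-1,71.5,0,0,-0.004]]]'>/dev/null; python3 -m pendant '[[[0.7,0,0,0,0,0,0],[0.7,0,0,0,0,0,0]]]'; python3 go.py 514.4 -313 188 80.5
python3 - <<'E'
from seg import *
T=np.load("pics/scpick.npy")
W=px2w("wrist",[[221,151],[417,151],[228.5,270]],.014,T)*1e3; print(W, "far edge mid",W[:2].mean(0))
H=hsv("scpick")
print(H[145:156,300,2],H[262:276,300,2],H[180,214:228,2],H[180,408:424,2])
E
```

```text
time_s: 16.65
eef_pos: [0.5153, -0.3142, 0.1908]
eef_rot: [0.001, 0.763, 0.647, 0.0]
wrist_force: [0.4, 1.1, 0.9]
opening: 0.698
grasp_force: 0.0
t 16.65 pos [ 515.3291 -314.2103  190.7696] F [0.3851 1.0546 0.8589] open 0.698 grip 0.0
shift [ 1.0448 -1.1176  2.7673] turn [0.0013 0.0008 0.002 ]
[[ 450.2594 -252.4637   14.    ]
 [ 595.1814 -277.4182   14.    ]
 [ 430.202  -350.0881   14.    ]] far edge mid [ 522.7204 -264.941    14.    ]
[157 157 156 158 154 117 130 201 198 201 199] [205 206 207 204 201 198 198 182 137 137 138 140 138 137] [143 141 143 143 142 141 143 143 149 186 197 199 197 198] [202 202 202 203 203 202 196 175 163 163 164 161 150 162 164 165]
```

```bash
python3 -m pendant '[[[0.55,0,-1,1.5,0,0,0],[0.5,0,-1,1.5,0,0,0],[0.4,0,-1,1.5,0,0,0],[0.3,0,-1,1.5,0,0,0],[0.3,0,-1,1.5,0,0,0]]]'; python3 -m pendant '[[[0.3,0,0,0,0,0,0],[0.3,0,0,0,0,0,0]]]'; python3 go.py 514.5 -314.2 188 80.5
```

```text
time_s: 17.07
eef_pos: [0.5141, -0.3145, 0.1893]
eef_rot: [0.001, 0.763, 0.647, 0.0]
wrist_force: [-0.6, 1.3, 6.4]
opening: 0.454
grasp_force: 63.1
time_s: 17.23
eef_pos: [0.5141, -0.3145, 0.1893]
eef_rot: [0.001, 0.763, 0.647, 0.0]
wrist_force: [-1.3, 1.4, 7.1]
opening: 0.453
grasp_force: 63.1
t 17.23 pos [ 514.0772 -314.5294  189.3352] F [-1.3395  1.4186  7.0734] open 0.453 grip 63.1
shift [0.3953 0.3615 1.3353] turn [0.0013 0.0008 0.0014]
```

```bash
python3 -m pendant '[[[0.3,0,0,-8,0,0,0],[0.3,0,0,-25,0,0,0],[0.3,0,0,-50,0,0,0],[0.3,0,0,-80,0,0,0],[0.3,0,0,-105,0,0,0]]]'; python3 -m pendant '[[[0.3,10,0,-15,0,0,0.04],[0.3,30,-2,-20,0,0,0.1],[0.3,55,-4,-20,0,0,0.18],[0.3,80,-5,-20,0,0,0.26],[0.3,105,-6,-20,0,0,0.35]]]' >/dev/null;  python3 -m pendant '[[[0.3,0,0,0,0,0,0.08],[0.3,0,0,0,0,0,0.17],[0.3,0,0,0,0,0,0.26],[0.3,0,0,0,0,0,0.35],[0.3,0,0,0,0,0,0.44]]]' >/dev/null;  python3 -m pendant '[[[0.3,0,0,0,0,0,0.09],[0.3,0,0,0,0,0,0.18],[0.3,0,0,0,0,0,0.26],[0.3,0,0,0,0,0,0.315],[0.3,0,0,0,0,0,0.315]]]' >/dev/null; python3 -m pendant '[[[0.3,0,0,0,0,0,0]]]';python3 go.py 549.3 -5.8 310 17.2
```

```text
time_s: 17.65
eef_pos: [0.5135, -0.314, 0.2945]
eef_rot: [-0.0, 0.763, 0.647, -0.0]
wrist_force: [1.5, -0.5, -2.8]
opening: 0.449
grasp_force: 62.1
time_s: 18.98
eef_pos: [0.5247, -0.2095, 0.313]
eef_rot: [-0.0, 0.989, 0.151, -0.0]
wrist_force: [0.2, -0.5, -2.1]
opening: 0.457
grasp_force: 61.9
t 18.98 pos [ 524.7459 -209.4642  313.0378] F [ 0.1818 -0.46   -2.079 ] open 0.457 grip 61.9
shift [  84.2362 -187.045     3.1103] turn [-0.0006  0.0004  0.003 ]
```

```bash
python3 -m pendant '[[[0.3,6,-14,0,0,0,0],[0.3,18,-40,0,0,0,0],[0.3,33,-74,0,0,0,0],[0.3,48,-107,0,0,0,0],[0.3,62,-138,0,0,0,0.003]]]' >/dev/null; python3 -m pendant '[[[0.3,12,-28,0,0,0,0],[0.3,19,-42,0,0,0,0],[0.3,22,-49,15,0,0,0],[0.3,22,-49,35,0,0,0],[0.3,22,-49,50,0,0,0]]]' >/dev/null; python3 -m pendant '[[[0.3,0,0,0,0,0,0],[0.3,0,0,0,0,0,0]]]' >/dev/null; python3 go.py 549.3 -5.8 221.5 17.2; python3 look.py scover
```

```text
t 19.98 pos [549.2593  -5.4491 262.5273] F [ 0.6275 -0.9099 -2.8264] open 0.45 grip 61.9
shift [ 0.0228  0.4046 41.0268] turn [-0.0014  0.0021 -0.0004]
t 20.0333 pos [ 0.5493 -0.0054  0.2625] a 17.17494577104053 q [-0.2265  0.2964  1.7785  0.0001  1.0668  1.045 ] F [ 0.393   0.1508 -3.0966]
```

View pics/scover.png

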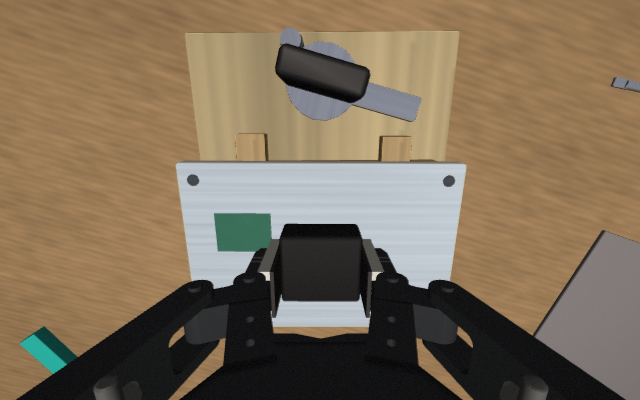

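The screen hangs level over the slats with its far edge at row 163, columns 177–465, long side along the runners. Checking its far-edge position numerically.

Run:
```python
from seg import *
T=np.load("pics/scover.npy");H=hsv("scover")
ux=np.array([.9553,.2957]);uy=np.array([-.2957,.9553]);c=np.array([549.3,-5.8])
print(H[155:170,300,2],H[170,172:184,2],H[170,458:472,2],H[155:170,200,2],H[155:170,440,2])
print((px2w("wrist",[[178,164],[465.5,164]],.0872,T)[:,:2]*1e3-c)@np.c_[ux,uy])
```

```text
[179 180 178 179 174 135 100 118 163 206 202 203 203 203 201] [153 151 151 151 168 190 198 199 197 197 198 197] [216 216 217 216 215 216 211 202 165 157 155 153 154 153] [178 178 178 174 171 148 105 131 187 202 202 204 203 204 199] [186 187 186 186 187 184 138 113 141 202 211 211 211 210 211]
[[ 48.9727  73.73  ]
 [ 48.8189 -72.3701]]
```

```bash
python3 -m pendant '[[[0.3,0.5,0.7,10,0,0,0],[0.3,0.5,0.7,20,0,0,0],[0.3,0.5,0.7,28,0,0,0],[0.3,0.5,0.7,33,0,0,0],[0.3,0.5,0.7,36,0,0,0]]]'; python3 -m pendant '[[[0.3,0,0,1,0,0,0],[0.3,0,0,2,0,0,0],[0.3,0,0,2,0,0,0]]]';python3 -m pendant '[[[0.3,0,0,1,0,0,0],[0.3,0,0,1,0,0,0]]]'; python3 go.py 549.3 -5.8 221.3 17.2
```

```text
time_s: 20.45
eef_pos: [0.55, -0.0067, 0.2259]
eef_rot: [-0.0, 0.989, 0.149, -0.001]
wrist_force: [1.0, 0.8, -1.8]
opening: 0.455
grasp_force: 62.1
time_s: 20.7
eef_pos: [0.5506, -0.0067, 0.2252]
eef_rot: [0.0, 0.989, 0.149, 0.0]
wrist_force: [0.3, -0.1, -2.1]
opening: 0.447
grasp_force: 62.1
time_s: 20.87
eef_pos: [0.5507, -0.0066, 0.2244]
eef_rot: [0.0, 0.989, 0.149, 0.0]
wrist_force: [0.0, -0.9, -2.5]
opening: 0.449
grasp_force: 62.1
t 20.87 pos [550.6545  -6.6483 224.4046] F [ 0.0288 -0.9438 -2.5112] open 0.449 grip 62.1
shift [-1.0465 -1.21    3.1038] turn [ 0.0003 -0.0004 -0.0017]
```

```bash
python3 -m pendant '[[[0.3,-0.5,-0.5,1,0,0,0],[0.3,-0.5,-0.5,1.5,0,0,0],[0.3,-0.5,-0.5,1.5,0,0,0]]]'|grep -A9 pos;python3 -m pendant '[[[0.3,0,0,0.7,0,0,0],[0.3,0,0,1,0,0,0],[0.3,0,0,1,0,0,0]]]'|grep -A9 pos
```

```text
eef_pos: [0.5498, -0.0062, 0.2226]
eef_rot: [-0.0, 0.989, 0.149, -0.0]
wrist_force: [0.1, -0.4, -3.6]
opening: 0.449
grasp_force: 62.1
eef_pos: [0.5499, -0.0063, 0.2216]
eef_rot: [-0.0, 0.989, 0.149, -0.0]
wrist_force: [0.2, 0.0, -3.7]
opening: 0.456
grasp_force: 62.1
```

```bash
python3 -m pendant '[[[0.3,0,0,0.4,0,0,0],[0.3,0,0,0.7,0,0,0],[0.3,0,0,0.7,0,0,0]]]'|grep -A9 pos;python3 -m pendant '[[[0.3,0,0,0.4,0,0,0],[0.3,0,0,0.7,0,0,0],[0.3,0,0,0.7,0,0,0]]]'|grep -A9 pos
```

```text
eef_pos: [0.55, -0.0063, 0.2213]
eef_rot: [0.0, 0.989, 0.149, 0.0]
wrist_force: [-1.8, -0.1, 2.0]
opening: 0.451
grasp_force: 62.6
eef_pos: [0.55, -0.0063, 0.2213]
eef_rot: [0.0, 0.989, 0.149, -0.0]
wrist_force: [-5.0, 1.3, 9.1]
opening: 0.449
grasp_force: 63.5
```

Contact at TCP z 221.3, as predicted. I'll ease off, release, rise and look.

```bash
python3 -m pendant '[[[0.3,0,0,-0.7,0,0,0],[0.47,0,0,-0.7,0,0,0],[0.55,0,0,-0.7,0,0,0],[0.65,0,0,-0.7,0,0,0],[0.65,0,0,-0.7,0,0,0]]]'; python3 -m pendant '[[[0.65,0,0,-10,0,0,0],[0.65,0,0,-35,0,0,0],[0.65,0,0,-75,0,0,0],[0.65,0,0,-115,0,0,0],[0.65,0,0,-125,0,0,0]]]'>/dev/null; python3 -m pendant '[[[0.65,0,0,0,0,0,0]]]';python3 look.py scdown; python3 go.py 637 21.5 300 91.7
```

```text
time_s: 22.28
eef_pos: [0.55, -0.0064, 0.221]
eef_rot: [0.0, 0.989, 0.149, 0.0]
wrist_force: [-0.1, 0.3, -0.0]
opening: 0.648
grasp_force: 0.0
time_s: 22.78
eef_pos: [0.5514, -0.0066, 0.3514]
eef_rot: [0.002, 0.989, 0.149, 0.004]
wrist_force: [0.3, 0.3, -1.0]
opening: 0.649
grasp_force: 0.0
t 22.8333 pos [ 0.5514 -0.0066  0.3514] a 17.108189892781315 q [-0.2272  0.1824  1.7243  0.      1.2299  1.045 ] F [-0.0865  0.0833  0.2315]
t 22.83 pos [550.4941  -6.376  348.5215] F [-0.0865  0.0833  0.2315] open 0.652 grip 0.0
shift [90.6693 -1.3204 48.9082] turn [ 0.0049 -0.0021 -1.3019]
```

View pics/scdown.png

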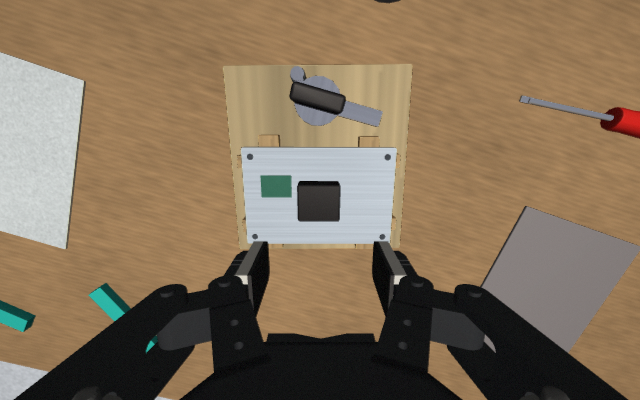

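The screen sits square on the slats (columns 241–396, rows 148–243), with slat ends at (270,138) and (369,139). The knob bar is at (317,97).

Run:
```python
from seg import *
T=np.load("pics/scdown.npy");H=hsv("scdown")
ux=np.array([.9553,.2957]);uy=np.array([-.2957,.9553]);c=np.array([549.3,-5.8])
print((px2w("wrist",[[241,148],[396.5,148],[391,243],[247.5,243.5]],.046,T)[:,:2]*1e3-c)@np.c_[ux,uy])
blob("scdown",(H[...,2]<75)&(np.arange(400)[:,None]<130),(317,97),.096,"bar")
print("exp knob",c+92*ux)
```

```text
[[ 49.9821  73.3878]
 [ 49.5609 -74.7514]
 [-48.3566 -75.7549]
 [-48.2334  74.1562]]
bar rect c [635.5034  21.6294] size [15.1, 41.5] long dir 91.85 centroid [634.7548  21.7078] px [316.3032  99.1128]
exp knob [637.1876  21.4044]
```

```bash
python3 -m pendant '[[[0.65,20,0,0,0,0,-0.12],[0.65,40,0,0,0,0,-0.24],[0.65,60,0,0,0,0,-0.36],[0.65,80,-1,0,0,0,-0.48],[0.65,90,-1,0,0,0,-0.6]]]'>/dev/null; python3 -m pendant '[[[0.65,0,0,10,0,0,-0.12],[0.65,0,0,20,0,0,-0.24],[0.65,0,0,30,0,0,-0.36],[0.65,0,0,40,0,0,-0.48],[0.65,0,0,50,0,0,-0.6]]]'>/dev/null; python3 -m pendant '[[[0.65,0,0,0,0,0,-0.1],[0.65,0,0,0,0,0,-0.1],[0.65,0,0,0,0,0,-0.1],[0.65,0,0,0,0,0,-0.1]]]'>/dev/null;python3 go.py 636.5 21.5 241 91.7
```

```text
t 24.0 pos [635.4295  21.1573 295.2875] F [-0.6594  0.2479  0.6985] open 0.648 grip 0.0
shift [ 0.3047  1.1371 54.2863] turn [-0.0011 -0.0002 -0.0049]
```

```bash
python3 -m pendant '[[[0.65,0,1,15,0,0,-0.004],[0.65,0,1,30,0,0,-0.004],[0.65,0,1,42,0,0,-0.004],[0.65,0,1,50,0,0,-0.004],[0.65,0,1,53,0,0,-0.004]]]'; python3 -m pendant '[[[0.5,0,0,0,0,0,0],[0.3,0,0,0,0,0,0],[0.1,0,0,0,0,0,0],[0,0,0,0,0,0,0],[0,0,0,0,0,0,0]]]'; python3 -m pendant '[[[0,0,0,0,0,0,0]]]'; python3 go.py 636.5 21.5 241 91.7
```

```text
time_s: 24.42
eef_pos: [0.636, 0.0212, 0.2413]
eef_rot: [-0.001, 0.696, 0.718, -0.001]
wrist_force: [-0.9, 0.5, -0.2]
opening: 0.65
grasp_force: 0.0
time_s: 24.83
eef_pos: [0.6365, 0.0211, 0.2442]
eef_rot: [-0.0, 0.696, 0.718, -0.0]
wrist_force: [-5.6, -0.4, 4.8]
opening: 0.152
grasp_force: 59.9
time_s: 24.92
eef_pos: [0.6364, 0.0211, 0.2442]
eef_rot: [-0.0, 0.696, 0.718, -0.0]
wrist_force: [-5.1, 0.0, 5.4]
opening: 0.149
grasp_force: 59.9
t 24.92 pos [636.4393  21.0961 244.1642] F [-5.0856  0.0328  5.4084] open 0.149 grip 59.9
shift [0.403  0.0754 3.164 ] turn [-0.0006  0.0004  0.0022]
```

```bash
for i in 1; do python3 -m pendant '[[[0,0,0,0,0,0,0.08],[0,0,0,0,0,0,0.16],[0,0,0,0,0,0,0.24],[0,0,0,0,0,0,0.32],[0,0,0,0,0,0,0.4]]]'; done; python3 -m pendant '[[[0,0,0,0,0,0,0.08],[0,0,0,0,0,0,0.16],[0,0,0,0,0,0,0.24],[0,0,0,0,0,0,0.32],[0,0,0,0,0,0,0.4]]]'; python3 go.py 636.5 21.5 244 17.2
```

```text
time_s: 25.33
eef_pos: [0.6365, 0.0211, 0.2442]
eef_rot: [0.0, 0.826, 0.564, -0.0]
wrist_force: [-4.0, -0.7, 5.9]
opening: 0.151
grasp_force: 59.9
time_s: 25.75
eef_pos: [0.6365, 0.021, 0.2442]
eef_rot: [0.0, 0.921, 0.389, -0.0]
wrist_force: [-5.0, -1.0, 4.6]
opening: 0.148
grasp_force: 59.9
t 25.75 pos [636.5392  20.9947 244.1884] F [-4.9769 -1.0138  4.5518] open 0.148 grip 59.9
shift [ 0.3347 -0.3807  0.1881] turn [0.0005 0.0004 0.4984]
```

Turning the rest of the way (just short of the stop), then release, rise and look.

```bash
python3 -m pendant '[[[0,0,0,0,0,0,0.1],[0,0,0,0,0,0,0.2],[0,0,0,0,0,0,0.3],[0,0,0,0,0,0,0.4],[0,0,0,0,0,0,0.48]]]'; python3 -m pendant '[[[0,0,0,0,0,0,0],[0.3,0,0,0,0,0,0],[0.6,0,0,0,0,0,0],[0.6,0,0,0,0,0,0],[0.6,0,0,0,0,0,0]]]'; python3 -m pendant '[[[0.6,0,0,-20,0,0,0],[0.6,0,0,-50,0,0,0],[0.6,-10,0,-85,0,0,0],[0.6,-40,0,-115,0,0,0],[0.6,-70,0,-125,0,0,0]]]'>/dev/null; python3 -m pendant '[[[0.6,-20,0,0,0,0,0],[0.6,-20,0,0,0,0,0],[0.6,-20,0,0,0,0,0]]]'; python3 look.py fin
```

```text
time_s: 26.17
eef_pos: [0.6366, 0.0209, 0.2442]
eef_rot: [0.0, 0.987, 0.158, -0.0]
wrist_force: [-4.6, -0.7, 4.6]
opening: 0.149
grasp_force: 59.9
time_s: 26.58
eef_pos: [0.6368, 0.0212, 0.2431]
eef_rot: [0.0, 0.987, 0.161, 0.0]
wrist_force: [1.1, -0.6, 0.4]
opening: 0.599
grasp_force: 0.0
time_s: 27.25
eef_pos: [0.5509, -0.0075, 0.3685]
eef_rot: [0.0, 0.987, 0.16, 0.001]
wrist_force: [-0.5, 0.2, -0.1]
opening: 0.594
grasp_force: 0.0
t 27.3 pos [ 0.5509 -0.0075  0.3685] a 18.440489318094457 q [-0.2288  0.164   1.7031  0.0003  1.2735  1.0198] F [-0.3238  0.5116  1.0436]
```

View pics/fin.png

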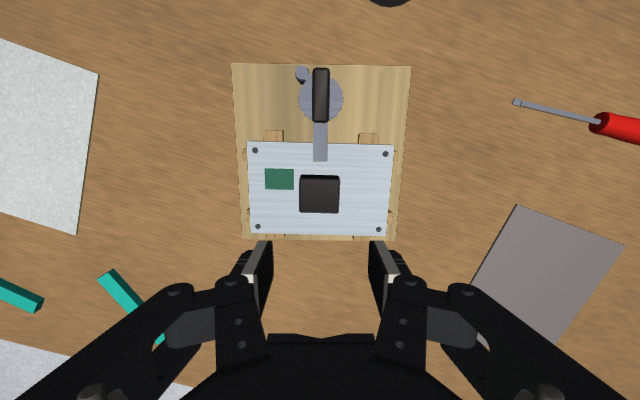

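The tongue, with its tip at (320,160), lies along -x over the screen's edge. The screen is still centred on the slats and nothing is touching the robot, so I'll hand in.

```bash
python3 -c "
from bench import ctrl
print(ctrl.hand_in())"
```

```text
the job is handed in; nothing more can be done
None
```

The job is done and handed in at about 27 s: both slats are on their marks and the screen is centred face down on them (each within about 1 mm), the catch is past its detent with its tongue over the screen's edge, and I did not touch the pliers, screwdriver or tape.

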